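# Find the loose mounting bolt and hold its cap open

### The arm

A 6-joint arm with a two-finger parallel gripper is mounted at the origin on the work surface. World frame = base frame: x ahead of the robot, y to its left, z up, the work surface at z = 0. Lengths are in mm, angles in rad, forces in N, time in s.
With the tool pointing down it reaches from about 150 to 775 mm from the base axis. Payload 6.1 kg.
Tool frame: the origin (TCP) lies at the centre of the arm's flange, where the gripper is bolted on; the fingertips stand 173 mm ahead of it and the grasp point (between the pads) lies ahead of it (bot.grip_depth is the z of the grasp point in the tool frame, in mm); z points along the fingers, y is the line along which they close (so a half turn about z gives the same grasp; the last joint's range is limited). The gripper opens to 85 mm and grips with 20 to 120 N. Pads are 22 mm wide; open, the fingers measure 114 mm over their backs; the gripper's body (76 mm by 85 mm) begins 54 mm behind the grasp point. The pads swing forward as they close: fully open they stand 13 mm farther back than shut.
Start: joints at [1.326, 0.126, -0.04, 1.405, 0, 1.571], TCP at [127.235, 509.333, 404.695] pointing down, gripper open.
Joint ranges: [-2.72, 2.72], [-0.95, 1.95], [-1.27, 1.35], [-1.78, 2.02], [-1.46, 1.47], [-3.14, 3.14]. Speed limits (rad/s): [2.39, 2.39, 3.01, 3.14, 3.14, 3.14].

### API

Orientations are given as a unit quaternion [w, x, y, z].
In Python, from bench import bot gives the robot as it stands.
- The arm moves only by the tool send_rows, never from a script. Its argument "moves" is a list that holds one entry, the list of rows, each a list of 5 numbers: the closure, from 0 (fully open) to 1 (shut), then the shift along the tool's x, y, z as a fraction of full scale, then the turn about the tool's z as a fraction of full scale. A call has 1 to 8 rows; each row shifts and turns the commanded pose from where the row before left it, along the tool's axes as they then stand; what a row does not reach is not made up. Full scale, the value 1, is 6 cm for a shift and 10 degrees for a turn. A row lasts 1/8 s, in which the tool goes at most 62.5 mm and 10.7 degrees, less where a joint would pass 70% of its speed; a pose out of reach is approached as far as the arm can. A call with a number of a shift or a turn outside -1 to 1 is refused whole. A call with a gripper value outside its range is refused whole. The fingers move at their own pace and stop on an object; "squeeze" is the grip in N (left out, the last holds). Time passes only in rows, so rows that do not move let the fingers close. It gives the time, the measured TCP pose, the force, the opening and the grip force at its end, in the units of the state.
- bot.sense(): the state, without advancing time (a new reading comes with each control period).
- bot.read_camera(name): name is "side" or "top"; returns the picture (384x512x3 uint8, red, green, blue); there is no depth.
- bot.camera_model(name): a dict with "camera_matrix" (3x3 intrinsics, pixels), "world_from_camera" (4x4, takes a point from camera to world coordinates). Camera axes: x right, y down, z forward; pixel columns grow to the right and rows downward; lengths in mm; the calibration is good to about 2 mm. A picture is of the moment at which its call begins. camera_model takes no time and is no camera call.
- bot.job_done(): hands the job in; it is judged then, once.
The state is a dict: "time": time; "joint_positions": joint angles; "qd": joint speeds; "joint_torque": joint torques, N m; "position": TCP position; "tool_rot": TCP orientation; "wrist_force": force on the tool from outside, world axes, zero at the start; "wrist_torque": the same for the moment, N m; "opening": finger opening in mm; "finger_force": force on a finger pad.
Only numpy, scipy, OpenCV 4.12 (cv2) and the standard library are available. Lean on these libraries where they do the work, as an engineer would, in place of code of your own. Each camera call takes 0.05 s, during which the arm holds its last target. There are 200 camera calls.

### The job

Pull the furnace compartment's tray out to its stop by the handle, then tap the three bolt heads from above with the fingers in turn, left, middle, right as the robot sees them, firmly enough that the loose one sinks all the way. Then take the red knob of the loose bolt's yellow cap, lift that cap open by at least 45 degrees so that a wrench can get in, and finish while still holding it open by the knob. Leave the other caps shut, the tray fully out and the other things on the bench undisturbed.

Things in the scene. Friction and masses are not known exactly. Their poses are not given: they have to be found in the camera images.
- cabinet_front (a point): middle of the front top edge of the cabinet: a grey sheet-metal furnace compartment fixed on the bench, 300 deep (x) x 360 wide (y) x 136 mm tall. Its axes are the cabinet's: x points into the cabinet, away from the robot (the tray pulls out along -x), y to the left as seen from the robot, z up. Turned about the vertical by up to 0.2 rad either way.
- tray (a joint): how far the tray is pulled out of the cabinet along the cabinet's -x: 0 shut, 0.150 m at its stop. It runs stiffly (about 4 N) and stays where it is left. The tray carries the front panel (354 wide, top edge 124 mm above the bench), the handle, and, 37 to 105 mm behind the panel's rear face, the three bolts and caps; shut, they are under the cabinet's roof.
- tray_handle (a point): middle of the dark steel handle bar on the tray's front panel: a horizontal round bar 12 mm thick and 140 mm long along the cabinet's y, its axis 42 mm in front of the panel and 105 mm above the bench, open above and below. Moves with the tray.
- head_left: brass hex head (17 mm across flats, 9 mm thick on a 21 mm steel washer) of the left bolt (left, middle, right as seen from the robot, 100 mm apart along the cabinet's y). Origin: centre of its top face, which stands 92 mm above the bench when not sunk. It pokes up 15 mm through a 28 mm square window in the left yellow cap, so it can be tapped from above with the cap shut; it lies 40 mm behind (cabinet +x) the cap's red knob.
- bolt_left (a joint): how far the left bolt has sunk straight down (m). 0 at the start for all. A tight bolt stays within 1 mm however it is tapped; the loose one (one of the three, a different one each time, all look alike) yields to about 2 N, sinks 0.008 m to its stop and stays down.
- knob_left: red knob of the left cap: a roller 18 mm thick and 22 mm long along the cabinet's y, on a thin stem. Origin: its centre, 30 mm above the cap's top face, 107 mm above the bench with the cap shut. Pinch it from above across its two end faces (fingers closing along the cabinet's y, 22 mm); the roller's ends can turn between the fingers as the cap swings.
- cap_left (a joint): angle of the left yellow cap (44 wide x 80 long x 6 mm): 0 shut and level, growing as its robot-side edge with the knob swings up and back about its hinge to a stop at 1.3 rad. A weak spring and its weight (about 1 N at the knob) shut it whenever it is let go. The hinge is a line along the cabinet's y at the cap's rear edge, 71 mm above the bench; with the cap shut the knob's centre is 68 mm nearer the robot (cabinet -x) and 36 mm higher than the hinge.
- head_middle: brass hex head (17 mm across flats, 9 mm thick on a 21 mm steel washer) of the middle bolt (left, middle, right as seen from the robot, 100 mm apart along the cabinet's y). Origin: centre of its top face, which stands 92 mm above the bench when not sunk. It pokes up 15 mm through a 28 mm square window in the middle yellow cap, so it can be tapped from above with the cap shut; it lies 40 mm behind (cabinet +x) the cap's red knob.
- bolt_middle (a joint): how far the middle bolt has sunk straight down (m). 0 at the start for all. A tight bolt stays within 1 mm however it is tapped; the loose one (one of the three, a different one each time, all look alike) yields to about 2 N, sinks 0.008 m to its stop and stays down.
- knob_middle: red knob of the middle cap: a roller 18 mm thick and 22 mm long along the cabinet's y, on a thin stem. Origin: its centre, 30 mm above the cap's top face, 107 mm above the bench with the cap shut. Pinch it from above across its two end faces (fingers closing along the cabinet's y, 22 mm); the roller's ends can turn between the fingers as the cap swings.
- cap_middle (a joint): angle of the middle yellow cap (44 wide x 80 long x 6 mm): 0 shut and level, growing as its robot-side edge with the knob swings up and back about its hinge to a stop at 1.3 rad. A weak spring and its weight (about 1 N at the knob) shut it whenever it is let go. The hinge is a line along the cabinet's y at the cap's rear edge, 71 mm above the bench; with the cap shut the knob's centre is 68 mm nearer the robot (cabinet -x) and 36 mm higher than the hinge.
- head_right: brass hex head (17 mm across flats, 9 mm thick on a 21 mm steel washer) of the right bolt (left, middle, right as seen from the robot, 100 mm apart along the cabinet's y). Origin: centre of its top face, which stands 92 mm above the bench when not sunk. It pokes up 15 mm through a 28 mm square window in the right yellow cap, so it can be tapped from above with the cap shut; it lies 40 mm behind (cabinet +x) the cap's red knob.
- bolt_right (a joint): how far the right bolt has sunk straight down (m). 0 at the start for all. A tight bolt stays within 1 mm however it is tapped; the loose one (one of the three, a different one each time, all look alike) yields to about 2 N, sinks 0.008 m to its stop and stays down.
- knob_right: red knob of the right cap: a roller 18 mm thick and 22 mm long along the cabinet's y, on a thin stem. Origin: its centre, 30 mm above the cap's top face, 107 mm above the bench with the cap shut. Pinch it from above across its two end faces (fingers closing along the cabinet's y, 22 mm); the roller's ends can turn between the fingers as the cap swings.
- cap_right (a joint): angle of the right yellow cap (44 wide x 80 long x 6 mm): 0 shut and level, growing as its robot-side edge with the knob swings up and back about its hinge to a stop at 1.3 rad. A weak spring and its weight (about 1 N at the knob) shut it whenever it is let go. The hinge is a line along the cabinet's y at the cap's rear edge, 71 mm above the bench; with the cap shut the knob's centre is 68 mm nearer the robot (cabinet -x) and 36 mm higher than the hinge.
- nut_jar_mid (a point): amber jar with a steel lid, 60 mm across, 80 mm tall, on the bench, left of the pulled-out tray; loose, to be left alone. This point: 40 mm above its underside.
- spray_mid (a point): white bottle with yellow label and blue cap, 52 mm across, 170 mm tall, on the bench left of the cabinet; loose, to be left alone. This point: 85 mm above its underside.
- wrench_mid (a point): steel wrench lying on the bench to the right; loose, to be left alone. This point: 5 mm above its underside.
- driver_mid (a point): screwdriver lying on the bench to the left; loose, to be left alone. This point: 10 mm above its underside.
- elbow_mid (a point): copper pipe elbow, 22 mm pipe, legs about 50 mm, lying on the bench to the right; loose, to be left alone. This point: 11 mm above its underside.
- coupling_mid (a point): short copper coupling, 32 mm across, 35 mm tall, standing on the bench to the right; loose, to be left alone. This point: 17 mm above its underside.
- gauge_case_mid (a point): orange plastic case 90 x 60 x 35 mm on the bench to the left; loose, to be left alone. This point: 17 mm above its underside.

How it is judged:
By the outcome, as a careful person would: the job done as asked, in the order asked, and still so for the second after the job is handed in, while the arm keeps its last pose, push and grip.
It also fails if it takes over 58 s, if anything falls off the work surface, if the arm or the gripper's body presses on something with over 40 N, if the wrist force passes 120 N, or if a joint passes its speed limit or range.

## Working session

There is one attempt and no reset: what is moved stays moved. The work goes in short steps, Python scripts to look and compute and a tool call to move; the robot and the scene stay as the last step left them, time stands still between calls to the robot, and variables do not carry over. Pictures are saved under pics/ and viewed, at most 10 in all, crops included, and the job is handed in when it is done.

Besides the shell and the picture viewer there is one more tool, called after "Request:" as name([rows], argument=value, ...), one row to a line, values as JSON. send_rows: Moves the arm, as the interface text tells. Its arguments: {"type":"object","properties":{"moves":{"type":"array","items":{"type":"array","items":{"type":"array","items":{"type":"number","minimum":-1,"maximum":1}}}},"squeeze":{"type":"number"}},"required":["moves"]}

```bash
mkdir -p pics; ls; python3 - <<'E'
from bench import bot
import cv2,numpy as np
for n in("top","side"):
    cv2.imwrite(f"pics/{n}0.png",bot.read_camera(n)[:,:,::-1]); m=bot.camera_model(n)
    print(n,np.round(m["camera_matrix"],1).tolist(),np.round(m["world_from_camera"],3).tolist())
s=bot.sense();print(s,bot.grip_depth)
E
```

```text
pics
top [[452.6, 0.0, 258.2], [0.0, 452.6, 186.5], [0.0, 0.0, 1.0]] [[0.023, -0.99, 0.139, 332.635], [-1.0, -0.022, 0.01, 19.31], [-0.007, -0.139, -0.99, 1887.326], [0.0, 0.0, 0.0, 1.0]]
side [[400.4, 0.0, 257.1], [0.0, 400.4, 194.3], [0.0, 0.0, 1.0]] [[0.968, -0.182, 0.172, 345.408], [-0.25, -0.711, 0.657, -880.636], [0.002, -0.679, -0.734, 1112.856], [0.0, 0.0, 0.0, 1.0]]
{'time': 0.1, 'joint_positions': array([ 1.32599087e+00,  1.26334400e-01, -4.05131547e-02,  1.40538762e+00,
       -2.07048852e-05,  1.57080551e+00]), 'qd': array([ 0.00089336, -0.00080547,  0.00137018, -0.00193085,  0.00037374,
       -0.00054719]), 'joint_torque': array([-3.85056146e-04, -4.36908209e+01,  3.53604341e+01,  1.37200134e-02,
        7.67855727e-05, -7.28488043e-07]), 'position': array([127.21745449, 509.23424511, 403.99561957]), 'tool_rot': array([-7.75617401e-05,  1.22101826e-01,  9.92517318e-01, -7.15307966e-04]), 'wrist_force': array([ 0.70161428, -0.78105241, -0.59282157]), 'wrist_torque': array([ 0.07666242,  0.02235497, -0.01474476]), 'finger_force': 0.0, 'opening': 85.7972107285918} 154.70000000000002
```

View pics/top0.png

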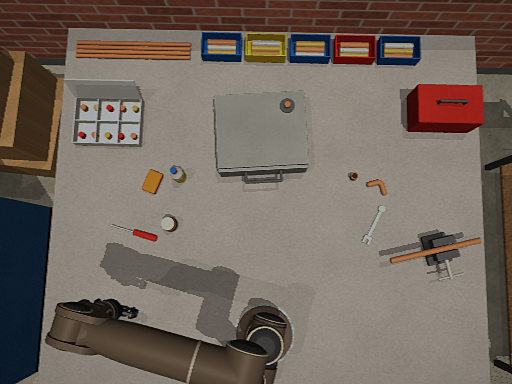

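View pics/side0.png

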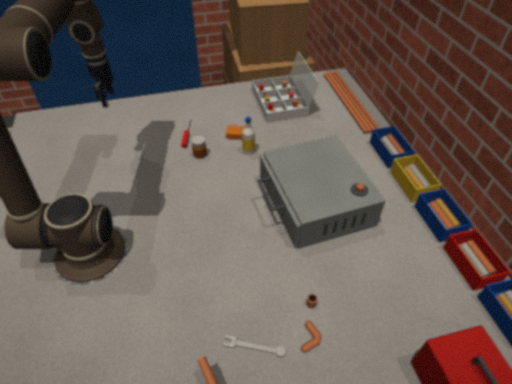

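The top view shows the cabinet with roof corners near (214,95), (304,92), (310,168) and (216,172), and the handle bar near (263,180). The bottle is at (178,174) and the jar at (168,223). I'll enlarge the cabinet for subpixel work.

```bash
python3 - <<'E'
import cv2
a=cv2.imread("pics/top0.png")[84:194,200:325]
b=cv2.imread("pics/side0.png")[135:245,250:390]
cv2.imwrite("pics/c0.png",cv2.resize(a,None,fx=6,fy=5.4,interpolation=cv2.INTER_CUBIC) if 0 else cv2.resize(a,None,fx=5.4,fy=5.4,interpolation=cv2.INTER_CUBIC))
cv2.imwrite("pics/c1.png",cv2.resize(b,None,fx=5.4,fy=5.4,interpolation=cv2.INTER_CUBIC))
E
```

```text
(no output)
```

View pics/c0.png

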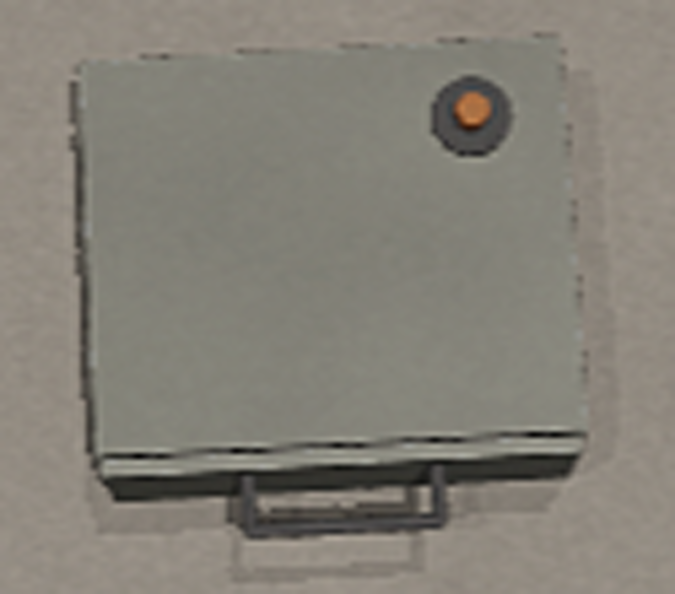

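View pics/c1.png

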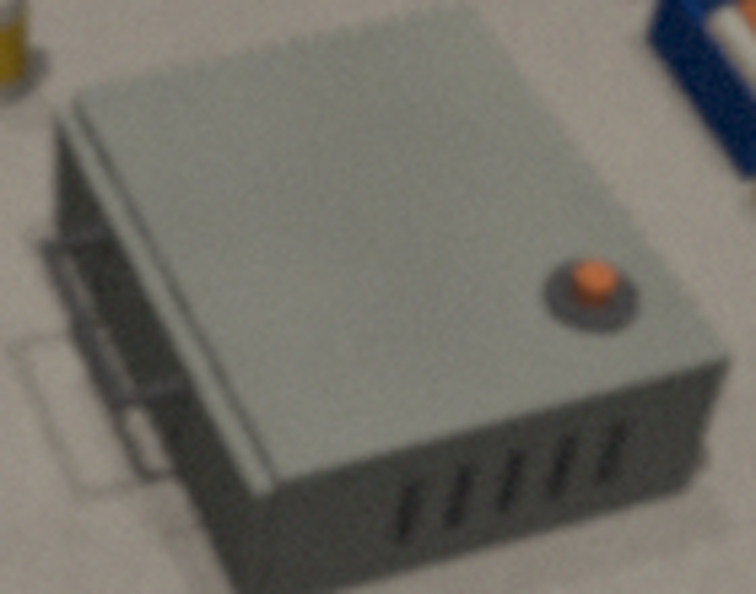

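The crops show the following:
- **Top crop:** roof corners BL (80,62), BR (562,38), FR (580,432), FL (100,455). Bar ends at (250,527) and (440,520).
- **Side crop:** roof corners FL (78,100), BL (465,5), BR (727,357), FR (270,485).

Next I fit the cabinet pose to these.

```bash
cat > h.py <<'E'
from bench import bot
import numpy as np, cv2
from scipy.optimize import least_squares
M={n:bot.camera_model(n) for n in("top","side")}
def proj(n,P):
    T=np.linalg.inv(M[n]["world_from_camera"]);K=M[n]["camera_matrix"]
    q=(T[:3,:3]@np.atleast_2d(P).T+T[:3,3:])
    q=K@q;return (q[:2]/q[2]).T
def ray(n,uv,z):
    W=np.array(M[n]["world_from_camera"]);d=W[:3,:3]@np.linalg.inv(M[n]["camera_matrix"])@[uv[0],uv[1],1]
    return W[:3,3]+d*(z-W[2,3])/d[2]
def w(c,p): # cabinet (x,y,z) -> world ; p=x0,y0,yaw
    c=np.atleast_2d(np.array(c,float));C,S=np.cos(p[2]),np.sin(p[2])
    return np.c_[p[0]+C*c[:,0]-S*c[:,1],p[1]+S*c[:,0]+C*c[:,1],c[:,2]]
E
python3 - <<'E'
from h import *
roof=np.array([[300,180,136],[300,-180,136],[0,-180,136],[0,180,136]])
T=(np.array([[80,62],[562,38],[580,432],[100,455]])+.5)/5.4-.5+[200,84]
S=(np.array([[465,5],[727,357],[270,485],[78,100]])+.5)/5.4-.5+[250,135]
for use in("t","s","ts"):
    f=lambda p:np.concatenate([(proj("top",w(roof,p))-T).ravel()*('t' in use),(proj("side",w(roof,p))-S).ravel()*('s' in use)])
    r=least_squares(f,[480,0,0]);print(use,r.x.round(3),r.fun.round(2))
p=r.x
for c in((250,527),(440,520)):
    q=ray("top",(np.array(c)+.5)/5.4-.5+[200,84],105);print("bar",q)
for c in((105,458),(585,437)):
    print("panel rear top",ray("top",(np.array(c)+.5)/5.4-.5+[200,84],124))
print("jar",ray("top",(168.5,222),80),"spray",ray("top",(175,170),170))
print(bot.sense()['time'])
E
```

```text
t [6.61237e+02 2.07610e+01 7.00000e-02] [-0.1  -0.28 -0.02 -0.12  1.33  0.11 -1.22  0.23  0.   -0.    0.   -0.
  0.   -0.   -0.   -0.  ]
s [6.58886e+02 1.63210e+01 7.00000e-02] [ 0.    0.    0.    0.    0.    0.   -0.    0.    0.3  -0.13  0.71  0.95
  0.52  0.   -1.71 -1.46]
ts [6.60253e+02 1.89810e+01 7.00000e-02] [ 0.34 -0.05  0.43  0.13  1.79  0.38 -0.78  0.48  0.38 -0.6   0.72  0.29
  0.66 -0.73 -1.53 -1.99]
bar [603.70404067  86.059299   105.        ]
bar [612.01472744 -53.95534637 105.        ]
panel rear top [649.62256658 193.01626135 124.        ]
panel rear top [ 672.93966599 -158.4239556   124.        ]
jar [435.87519581 391.61603683  80.        ] spray [631.40778854 358.13729935 170.        ]
0.1
```

The fits agree: cabinet front at about (660.5, 18.5), yaw about 0.068. The bar measures 140 mm and the panel about 352 mm, both matching the given sizes. I'll align the tool with the cabinet axes first, shut the fingers, and then hook the bar from behind with them, which needs no 90° turn.

Request:
send_rows([
  [[1, 0, 0, 0, -0.9], [1, 0, 0, 0, -0.9], [1, 0, 0, 0, 0]],
], squeeze=30)

```text
time: 0.48
position: [127.2, 509.3, 404.3]
tool_rot: [-0.0, -0.034, 0.999, -0.0]
wrist_force: [0.2, -0.6, 0.2]
opening: 32.0
finger_force: 0.0
```

```bash
cat >> h.py <<'E'
from scipy.spatial.transform import Rotation as Ro
P=[660.5,18.5,0.068]
def go(c,p=P,tip=173):
    s=bot.sense();q=s["tool_rot"];R=Ro.from_quat([q[1],q[2],q[3],q[0]]).as_matrix()
    t=w(c,p)[0]+[0,0,tip];d=R.T@(t-s["position"])
    ty=np.arctan2(-R[0,1],R[1,1])
    cur=Ro.from_euler("z",-p[2]).apply(s["position"]-[p[0],p[1],tip])
    print("t",round(s["time"],2),"tip cab",cur.round(1),"shift/60",(d/60).round(3),"yaw",round(ty,4),"F",s["wrist_force"].round(1),"open",round(s["opening"],1),"ff",round(s["finger_force"],1))
E
python3 -c "
from h import *
go((-29,0,230))"
```

```text
t 0.47 tip cab [-498.7  525.9  231.3] shift/60 [-7.832 -8.762  0.026] yaw 0.0677 F [ 0.2 -0.6  0.2] open 32.0 ff 0.0
```

Request:
send_rows([
  [[1, -0.56, -0.626, 0, 0], [1, -0.56, -0.626, 0, 0], [1, -0.56, -0.626, 0, 0], [1, -0.56, -0.626, 0, 0], [1, -0.56, -0.626, 0, 0], [1, -0.56, -0.626, 0, 0], [1, -0.56, -0.626, 0, 0], [1, -0.56, -0.626, 0, 0]],
])

```text
time: 1.48
position: [417.1, 226.8, 404.7]
tool_rot: [0.0, -0.033, 0.999, 0.0]
wrist_force: [0.6, -0.1, 0.6]
opening: -0.3
finger_force: 0.0
```

Request:
send_rows([
  [[1, -0.56, -0.626, 0, 0], [1, -0.56, -0.626, 0, 0], [1, -0.56, -0.626, 0, 0], [1, -0.56, -0.626, 0, 0], [1, -0.56, -0.626, 0, 0], [1, -0.56, -0.626, 0, 0], [1, 0, 0, 0.5, 0], [1, 0, 0, 0, 0]],
])

```text
time: 2.48
position: [632.7, 16.8, 371.7]
tool_rot: [-0.003, -0.033, 0.999, 0.0]
wrist_force: [-0.4, 0.6, 0.1]
opening: -0.1
finger_force: 0.0
```

```bash
python3 -c "
from h import *
go((-29,0,150))
cv2.imwrite('pics/a.png',cv2.resize(np.hstack([bot.read_camera('top')[100:220,200:330,::-1],bot.read_camera('side')[110:230,230:360,::-1]]),None,fx=3,fy=3,interpolation=cv2.INTER_CUBIC))"
```

```text
t 2.48 tip cab [-27.8   0.2 198.7] shift/60 [ 0.015 -0.003  0.812] yaw 0.066 F [-0.4  0.6  0.1] open -0.1 ff 0.0
```

View pics/a.png

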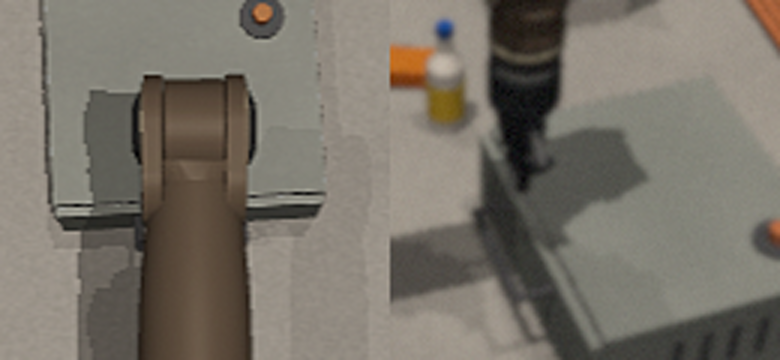

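The fingers hang just ahead of the panel over the handle gap. I'll descend, slowing near the bar.

Request:
send_rows([
  [[1, 0.02, 0, 0.6, 0], [1, 0, 0, 0.5, 0], [1, 0, 0, 0.15, 0], [1, 0, 0, 0.1, 0], [1, 0, 0, 0, 0]],
])

```text
time: 3.2
position: [631.9, 17.5, 294.8]
tool_rot: [0.001, -0.035, 0.999, -0.0]
wrist_force: [0.2, -0.3, 0.3]
opening: -0.6
finger_force: 0.0
```

Request:
send_rows([
  [[1, 0, 0, 0.15, 0], [1, 0, 0, 0.15, 0], [1, 0, 0, 0.15, 0], [1, 0, 0, 0, 0]],
])

```text
time: 3.7
position: [631.4, 17.2, 265.4]
tool_rot: [-0.001, -0.035, 0.999, 0.0]
wrist_force: [-0.6, -0.4, -0.2]
opening: -0.1
finger_force: 0.0
```

Request:
send_rows([
  [[1, 0.1, 0, 0, 0], [1, 0.1, 0, 0, 0], [1, 0.3, 0, 0, 0], [1, 0.3, 0, 0, 0], [1, 0.3, 0, 0, 0], [1, 0.3, 0, 0, 0], [1, 0.3, 0, 0, 0], [1, 0, 0, 0, 0]],
])

```text
time: 4.7
position: [528.9, 10.1, 267.3]
tool_rot: [0.0, -0.035, 0.999, 0.0]
wrist_force: [0.3, -0.9, -0.6]
opening: -0.1
finger_force: 0.0
```

Request:
send_rows([
  [[1, 0.2, 0, 0, 0], [1, 0.2, 0, 0, 0], [1, 0.1, 0, 0, 0], [1, 0.1, 0, 0, 0], [1, 0, 0, 0, 0]],
])

```text
time: 5.32
position: [493.5, 7.7, 266.7]
tool_rot: [-0.0, -0.035, 0.999, 0.0]
wrist_force: [0.4, -0.7, 1.0]
opening: 0.0
finger_force: 0.5
```

```bash
python3 -c "
from h import *
go((-190,0,92))"
```

```text
t 5.33 tip cab [-167.3    0.6   93.7] shift/60 [ 0.378 -0.009  0.029] yaw 0.0693 F [ 0.4 -0.7  1. ] open 0.0 ff 0.5
```

```bash
python3 -c "
from h import *
cv2.imwrite('pics/b.png',cv2.resize(np.hstack([bot.read_camera('top')[120:240,200:330,::-1],bot.read_camera('side')[110:230,210:340,::-1]]),None,fx=3,fy=3,interpolation=cv2.INTER_CUBIC))"
```

```text
(no output)
```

View pics/b.png

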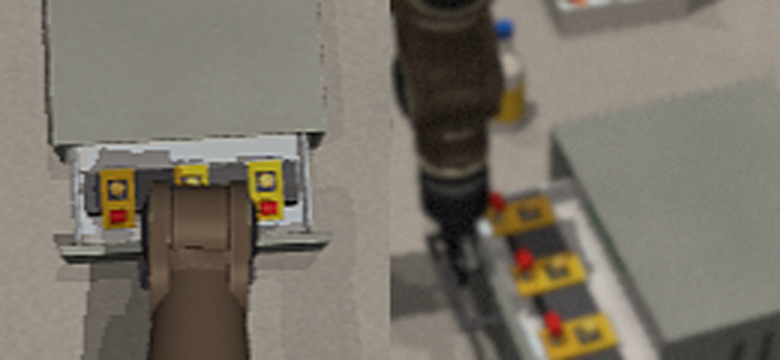

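The tray is coming out with the fingers hooked behind the bar, and the three caps are in view. I'll continue gently to the stop.

Request:
send_rows([
  [[1, 0.1, 0, 0, 0], [1, 0.1, 0, 0, 0], [1, 0.05, 0, 0, 0], [1, 0.05, 0, 0, 0], [1, 0, 0, 0, 0]],
])

```text
time: 6.05
position: [475.6, 6.4, 266.5]
tool_rot: [-0.001, -0.035, 0.999, 0.0]
wrist_force: [1.4, -0.4, -1.1]
opening: 0.4
finger_force: 0.7
```

Request:
send_rows([
  [[1, 0.04, 0, 0, 0], [1, 0.04, 0, 0, 0], [1, 0, 0, 0, 0]],
])

```text
time: 6.42
position: [473.2, 6.2, 267.0]
tool_rot: [0.003, -0.035, 0.999, 0.0]
wrist_force: [12.9, 0.7, -9.7]
opening: -0.1
finger_force: 6.5
```

Request:
send_rows([
  [[1, 0.04, 0, 0, 0], [1, 0, 0, 0, 0]],
])

```text
time: 6.68
position: [472.4, 6.2, 267.3]
tool_rot: [0.005, -0.035, 0.999, 0.0]
wrist_force: [19.9, 1.1, -14.4]
opening: -0.2
finger_force: 10.2
```

The force climbs to 20 N with no motion, so the tray is at its stop. I'll back off the bar, lift, and move clear to look.

Request:
send_rows([
  [[1, -0.2, 0, 0, 0], [1, 0, 0, -0.2, 0], [1, 0, 0, -0.5, 0], [1, 0, 0, -0.8, 0], [1, 0.8, 0, -0.2, 0], [1, 0.9, 0, 0, 0], [1, 0.9, 0, 0, 0], [1, 0, 0, 0, 0]],
])

```text
time: 7.68
position: [321.6, -4.1, 369.7]
tool_rot: [0.0, -0.034, 0.999, -0.0]
wrist_force: [1.1, 0.9, 0.3]
opening: 0.1
finger_force: 0.0
```

```bash
python3 -c "
from h import *
go((-190,0,92))
t=bot.read_camera('top');s=bot.read_camera('side')
cv2.imwrite('pics/t1.png',t[:,:,::-1]);cv2.imwrite('pics/s1.png',s[:,:,::-1])
c=np.hstack([t[150:225,205:325,::-1],s[130:250,215:335,::-1][:75]])
a=cv2.resize(t[155:220,210:320,::-1],None,fx=6,fy=6,interpolation=cv2.INTER_CUBIC)
cv2.imwrite('pics/c.png',a)"
```

```text
t 7.67 tip cab [-339.6    0.4  196.7] shift/60 [-2.493 -0.01   1.745] yaw 0.0689 F [1.1 0.9 0.3] open 0.1 ff 0.0
```

View pics/c.png

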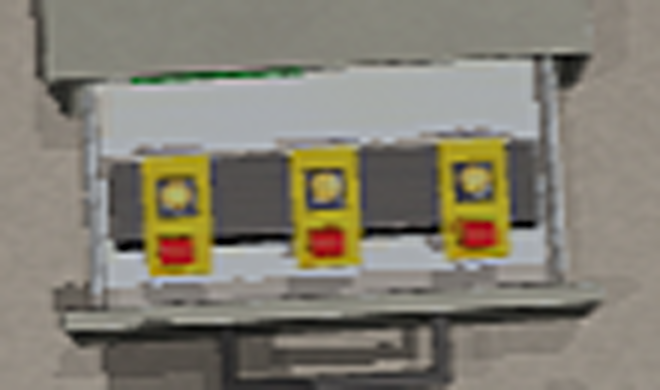

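The three caps are clear. In the crop the heads are at about (176,194), (326,187), (475,180) and the knobs at (177,250), (326,242), (478,234). I'll use colour centroids from both cameras.

```bash
python3 - <<'E'
from h import *
def blobs(f,x0,x1,y0,y1):
    h=cv2.cvtColor(cv2.imread(f),cv2.COLOR_BGR2HSV).astype(int)
    m=(((h[...,0]<6)|(h[...,0]>172))&(h[...,1]>170)&(h[...,2]>90)).astype(np.uint8)
    k=np.zeros_like(m);k[y0:y1,x0:x1]=1;m*=k
    n,_,st,c=cv2.connectedComponentsWithStats(m)
    return [(c[i].round(2),st[i,4]) for i in range(1,n) if st[i,4]>8]
t=blobs("pics/t1.png",210,320,155,220);s=blobs("pics/s1.png",215,340,130,260)
print(t);print(s)
Kt=np.array(sorted([b[0].tolist() for b in t],key=lambda c:c[0]));Ks=np.array(sorted([b[0].tolist() for b in s],key=lambda c:c[1]))
H=(np.array([[176,194],[326,187],[475,180]])+.5)/6-.5+[210,155]
for u in H: print("head",ray("top",u,92).round(1))
for u in Kt: print("knob top",ray("top",u,110).round(1))
for u in Ks: print("knob side",ray("side",u,107).round(1))
E
```

```text
[(array([264.11, 195.  ]), np.int32(18)), (array([289.35, 193.59]), np.int32(17)), (array([239.11, 196.53]), np.int32(19))]
[(array([240.23, 178.15]), np.int32(13)), (array([248.91, 197.04]), np.int32(23)), (array([258.67, 218.5 ]), np.int32(24))]
head [581.8 113.9  92. ]
head [588.8  13.8  92. ]
head [595.7 -85.5  92. ]
knob top [541. 111. 110.]
knob top [549.3  12.3 110. ]
knob top [557.1 -87.3 110. ]
knob side [542.2 109.8 107. ]
knob side [550.6  13.9 107. ]
knob side [558.9 -85.4 107. ]
```

```bash
echo 'P=[589.2,14.4,0.07]' >> h.py; sed -i 's/def go(c,p=P,/def go(c,p=[589.2,14.4,0.07],/' h.py; python3 -c "
from h import *
go((0,100,130))"
```

```text
t 7.78 tip cab [-2.651e+02  1.000e-01  1.966e+02] shift/60 [-4.414  1.669  1.117] yaw 0.0692 F [ 0.8 -0.5 -0.2] open -0.1 ff 0.0
```

Request:
send_rows([
  [[1, -0.735, 0.278, 0, 0], [1, -0.735, 0.278, 0, 0], [1, -0.735, 0.278, 0, 0], [1, -0.735, 0.278, 0, 0], [1, -0.735, 0.278, 0, 0], [1, -0.735, 0.278, 0, 0], [1, 0, 0, 0.5, 0], [1, 0, 0, 0.5, 0]],
])

```text
time: 8.78
position: [584.2, 114.9, 306.6]
tool_rot: [-0.001, -0.035, 0.999, -0.0]
wrist_force: [-1.1, -0.6, -0.6]
opening: -0.2
finger_force: 0.0
```

```bash
python3 -c "
from h import *
go((0,100,98))
a=cv2.resize(bot.read_camera('side')[120:240,200:320,::-1],None,fx=4,fy=4,interpolation=cv2.INTER_CUBIC)
cv2.imwrite('pics/d.png',a)"
```

```text
t 8.78 tip cab [  2.1 100.6 133.6] shift/60 [ 0.034 -0.011  0.594] yaw 0.07 F [-1.1 -0.6 -0.6] open -0.2 ff 0.0
```

View pics/d.png

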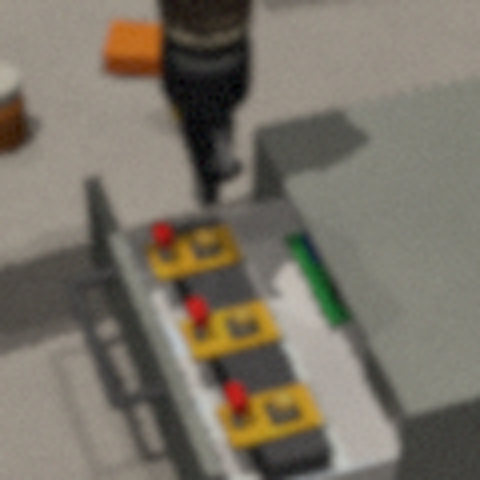

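The fingers stand above the left head, seen near (207,242) in the crop. I'll go down and tap.

Request:
send_rows([
  [[1, 0.03, 0, 0.4, 0], [1, 0, 0, 0.15, 0], [1, 0, 0, 0.04, 0], [1, 0, 0, 0.04, 0], [1, 0, 0, 0.04, 0], [1, 0, 0, 0, 0]],
])

```text
time: 9.57
position: [580.6, 114.0, 268.8]
tool_rot: [0.0, -0.035, 0.999, 0.0]
wrist_force: [-0.3, -0.0, 0.1]
opening: -0.0
finger_force: 0.0
```

Request:
send_rows([
  [[1, 0, 0, 0.04, 0], [1, 0, 0, 0.04, 0], [1, 0, 0, 0, 0]],
])

```text
time: 9.95
position: [580.6, 114.1, 264.8]
tool_rot: [0.001, -0.035, 0.999, 0.0]
wrist_force: [-2.1, -1.3, 8.3]
opening: -0.2
finger_force: 3.3
```

Request:
send_rows([
  [[1, 0, 0, 0.05, 0], [1, 0, 0, 0, 0]],
])

```text
time: 10.2
position: [581.5, 114.1, 264.7]
tool_rot: [0.003, -0.035, 0.999, 0.0]
wrist_force: [-1.9, -2.0, 18.5]
opening: -0.1
finger_force: 9.4
```

The left bolt is tight: 18 N with no sink. On to the middle.

Request:
send_rows([
  [[1, 0, 0, -0.8, 0], [1, 0, -0.333, 0, 0], [1, 0, -0.667, 0, 0], [1, 0, -0.667, 0, 0], [1, 0, 0, 0.2, 0], [1, 0, 0, 0.3, 0], [1, 0, 0, 0.1, 0], [1, 0, 0, 0, 0]],
])

```text
time: 11.2
position: [587.2, 14.7, 271.8]
tool_rot: [-0.001, -0.035, 0.999, 0.0]
wrist_force: [0.3, 0.9, 0.7]
opening: 0.1
finger_force: 0.0
```

Request:
send_rows([
  [[1, 0, 0, 0.04, 0], [1, 0, 0, 0.04, 0], [1, 0, 0, 0.04, 0], [1, 0, 0, 0.04, 0], [1, 0, 0, 0, 0]],
])

```text
time: 11.82
position: [587.7, 14.3, 264.8]
tool_rot: [0.001, -0.035, 0.999, 0.0]
wrist_force: [-2.7, 0.0, 8.1]
opening: -0.1
finger_force: 4.5
```

```bash
python3 -c "
from h import *
go((0,0,92))"
```

```text
t 11.82 tip cab [-1.5  0.  91.8] shift/60 [-0.026 -0.001 -0.003] yaw 0.0694 F [-2.7  0.   8.1] open -0.1 ff 4.5
```

Request:
send_rows([
  [[1, 0, 0, 0.05, 0], [1, 0, 0, 0, 0]],
])

```text
time: 12.08
position: [588.6, 14.4, 264.6]
tool_rot: [0.004, -0.035, 0.999, 0.0]
wrist_force: [-2.5, 0.6, 20.9]
opening: 0.1
finger_force: 10.3
```

Request:
send_rows([
  [[1, 0, 0, -0.8, 0], [1, 0, -0.333, 0, 0], [1, 0, -0.667, 0, 0], [1, 0, -0.667, 0, 0], [1, 0, 0, 0.2, 0], [1, 0, 0, 0.3, 0], [1, 0, 0, 0.1, 0], [1, 0, 0, 0, 0]],
])

```text
time: 13.08
position: [594.1, -85.1, 271.3]
tool_rot: [-0.001, -0.035, 0.999, 0.0]
wrist_force: [0.1, 0.5, 0.1]
opening: 0.2
finger_force: 0.0
```

Request:
send_rows([
  [[1, 0, 0, 0.04, 0], [1, 0, 0, 0.04, 0], [1, 0, 0, 0.04, 0], [1, 0, 0, 0.04, 0], [1, 0, 0, 0.05, 0], [1, 0, 0, 0, 0]],
])

```text
time: 13.82
position: [594.3, -85.5, 259.2]
tool_rot: [-0.0, -0.035, 0.999, -0.0]
wrist_force: [0.3, -0.2, -0.7]
opening: -0.1
finger_force: 0.0
```

The right bolt is yielding. I'll push it to its stop.

Request:
send_rows([
  [[1, 0, 0, 0.04, 0], [1, 0, 0, 0.04, 0], [1, 0, 0, 0.04, 0], [1, 0, 0, 0, 0]],
])

```text
time: 14.32
position: [595.7, -85.4, 257.1]
tool_rot: [0.004, -0.035, 0.999, -0.0]
wrist_force: [-3.7, 2.1, 22.2]
opening: -0.0
finger_force: 11.5
```

The right bolt is fully sunk: tip at 84 mm with 22 N. I'll lift, open partway, and go over the right knob.

Request:
send_rows([
  [[1, 0, 0, -0.9, 0], [0.4, 0, 0, -0.2, 0], [0.4, 0.63, 0, 0, 0], [0.4, 0, 0, 0, 0], [0.4, 0, 0, 0, 0]],
])

```text
time: 14.95
position: [556.8, -88.2, 317.9]
tool_rot: [-0.0, -0.035, 0.999, -0.0]
wrist_force: [0.3, -0.2, -0.4]
opening: 51.4
finger_force: 0.0
```

```bash
python3 -c "
from h import *
go((-40,-100,107),tip=154.7)
cv2.imwrite('pics/e.png',cv2.resize(bot.read_camera('side')[140:240,210:330,::-1],None,fx=5,fy=5,interpolation=cv2.INTER_CUBIC))"
```

```text
t 14.95 tip cab [ -39.5 -100.1  163.2] shift/60 [0.008 0.001 0.936] yaw 0.0692 F [ 0.3 -0.2 -0.4] open 51.4 ff 0.0
```

View pics/e.png

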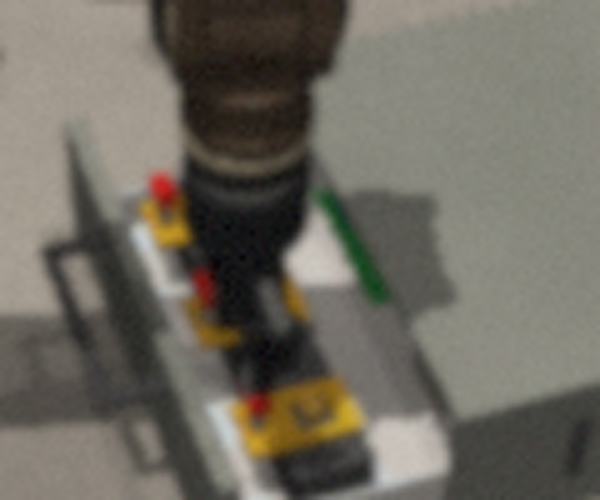

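The fingers straddle the right knob, seen at about (258,403), and the head behind it looks sunk. I'll go down and close.

Request:
send_rows([
  [[0.4, 0, 0, 0.4, 0], [0.4, 0, 0, 0.3, 0], [0.4, 0, 0, 0.28, 0], [0.4, 0, 0, 0, 0], [1, 0, 0, 0, 0], [1, 0, 0, 0, 0], [1, 0, 0, 0, 0], [1, 0, 0, 0, 0]],
], squeeze=40)

```text
time: 16.0
position: [556.9, -88.4, 260.2]
tool_rot: [0.001, -0.035, 0.999, -0.0]
wrist_force: [0.8, -2.4, 2.1]
opening: 21.3
finger_force: 40.3
```

The grip is on 21–22 mm, as expected. I'll swing the cap along its arc, the first 30° first.

Request:
send_rows([
  [[1, -0.056, -0.097, 0, 0], [1, -0.066, -0.09, 0, 0], [1, -0.073, -0.085, 0, 0], [1, -0.079, -0.08, 0, 0], [1, -0.086, -0.07, 0, 0], [1, -0.092, -0.063, 0, 0], [1, 0, 0, 0, 0]],
])

```text
time: 16.88
position: [583.6, -98.0, 257.8]
tool_rot: [-0.002, -0.044, 0.999, 0.028]
wrist_force: [-8.8, 92.9, 10.1]
opening: 20.9
finger_force: 51.3
```

Something is off: there is a large lateral force and no rise. I'll check the joints before moving again.

```bash
python3 -c "
from h import *
s=bot.sense();print(s['joint_positions'].round(3),s['joint_torque'].round(2),s['wrist_force'].round(1),s['wrist_torque'].round(2),s['position'].round(1),s['tool_rot'].round(3),s['opening'])
go((-40,-100,107),tip=154.7)
cv2.imwrite('pics/f.png',cv2.resize(np.hstack([bot.read_camera('side')[140:240,210:330,::-1],bot.read_camera('top')[135:235,200:320,::-1]]),None,fx=3.3,fy=3.3,interpolation=cv2.INTER_CUBIC))"
```

```text
[-0.177  0.296 -0.153  1.138  0.053 -0.265] [-54.13 -47.54  42.87 -10.08 -24.47   0.51] [-8.8 92.9 10.1] [17.75  1.41  0.47] [583.6 -98.  257.8] [-0.002 -0.044  0.999  0.028] 20.933657448999703
t 16.88 tip cab [ -13.5 -111.7  103.1] shift/60 [ 0.438  0.206 -0.053] yaw 0.0873 F [-8.8 92.9 10.1] open 20.9 ff 51.3
```

View pics/f.png

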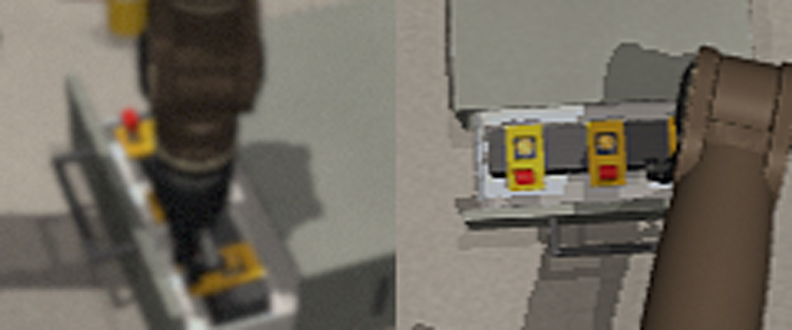

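I found the cause, and it is my mistake: I put the lift in the y column instead of the z column. The tool pressed sideways and slid the tray in by about 27 mm, with the cap still shut. I'll undo the sideways push, let go, and pull the tray back to its stop by the handle.

Request:
send_rows([
  [[1, 0, 0.12, 0, 0], [1, 0, 0.12, 0, 0], [1, 0, 0.12, 0, 0], [1, 0, 0.125, 0, 0], [1, 0, 0, 0, 0]],
])

```text
time: 17.6
position: [583.3, -86.2, 259.5]
tool_rot: [-0.001, -0.035, 0.999, -0.0]
wrist_force: [-2.7, -3.3, 2.2]
opening: 21.5
finger_force: 42.3
```

```bash
python3 -c "
from h import *
go((-13,-100,107),tip=154.7)"
```

```text
t 17.6 tip cab [ -12.9 -100.   104.8] shift/60 [ 0.001 -0.    -0.037] yaw 0.0696 F [-2.7 -3.3  2.2] open 21.5 ff 42.3
```

Request:
send_rows([
  [[0.4, 0, 0, 0, 0], [0.4, 0, 0, 0, 0], [0.4, 0, 0, -0.5, 0], [1, 0, 0, -0.8, 0], [1, 0.4, 0.6, -0.1, 0], [1, 0.4, 0.6, 0, 0], [1, 0.367, 0.467, 0, 0], [1, 0, 0, 0, 0]],
])

```text
time: 18.6
position: [505.8, 9.8, 343.9]
tool_rot: [0.0, -0.036, 0.999, 0.0]
wrist_force: [0.5, -0.0, -0.8]
opening: -0.0
finger_force: 0.0
```

```bash
python3 -c "
from h import *
go((-83,0,92))
t=bot.read_camera('top');cv2.imwrite('pics/t2.png',t[:,:,::-1])
# panel/handle check: project bar expected end points
for x in (-103,-130): print(x, proj('top',w([[x,-70,105],[x,70,105]],P)).round(1))
g=cv2.cvtColor(t,cv2.COLOR_RGB2GRAY)
for c in (248,250,252): print(c,g[182:216,c].tolist())
"
```

```text
t 18.6 tip cab [-83.5   1.3 170.9] shift/60 [-0.009 -0.022  1.315] yaw 0.0716 F [ 0.5 -0.  -0.8] open -0.0 ff 0.0
-103 [[282.8 210.1]
 [247.3 211.8]]
-130 [[283.2 217. ]
 [247.6 218.7]]
248 [61, 62, 62, 64, 64, 65, 67, 67, 66, 64, 75, 76, 73, 63, 64, 62, 57, 55, 52, 52, 58, 75, 73, 71, 71, 68, 66, 77, 71, 67, 66, 99, 95, 92]
250 [76, 80, 83, 84, 88, 86, 88, 88, 87, 87, 87, 87, 87, 88, 88, 89, 89, 90, 89, 91, 87, 91, 94, 97, 96, 93, 88, 83, 80, 76, 74, 71, 70, 68]
252 [77, 79, 81, 83, 86, 86, 86, 86, 87, 85, 85, 87, 87, 87, 86, 87, 87, 88, 87, 87, 86, 90, 94, 97, 96, 93, 89, 84, 80, 77, 75, 74, 71, 69]
```

```bash
python3 - <<'E'
from h import *
for f in("t1","t2"):
    h=cv2.cvtColor(cv2.imread(f"pics/{f}.png"),cv2.COLOR_BGR2HSV).astype(int)
    m=(((h[...,0]<6)|(h[...,0]>172))&(h[...,1]>170)&(h[...,2]>90)).astype(np.uint8);m[:155]=0;m[220:]=0;m[:,:210]=0;m[:,320:]=0
    n,_,st,c=cv2.connectedComponentsWithStats(m)
    for i in range(1,n):
        if st[i,4]>8: print(f,ray("top",c[i],110).round(1),st[i,4])
E
```

```text
t1 [549.3  12.3 110. ] 18
t1 [557.1 -87.4 110. ] 17
t1 [541. 111. 110.] 19
t2 [589.  -84.5 110. ] 20
t2 [573.4 113.5 110. ] 18
```

The tray moved in 32 mm by the knob centroids, so I'll hook at −77 in cabinet x.

Request:
send_rows([
  [[1, -0.11, -0.02, 0, 0], [1, 0, 0, 0.5, 0], [1, 0, 0, 0.3, 0], [1, 0, 0, 0.15, 0], [1, 0, 0, 0.15, 0], [1, 0, 0, 0.12, 0], [1, 0, 0, 0.1, 0], [1, 0, 0, 0, 0]],
])

```text
time: 19.65
position: [513.5, 8.0, 264.0]
tool_rot: [-0.0, -0.035, 0.999, 0.0]
wrist_force: [0.4, 1.0, 0.6]
opening: -0.2
finger_force: 0.0
```

Request:
send_rows([
  [[1, 0.1, 0, 0, 0], [1, 0.1, 0, 0, 0], [1, 0.15, 0, 0, 0], [1, 0.15, 0, 0, 0], [1, 0.08, 0, 0, 0], [1, 0.04, 0, 0, 0], [1, 0, 0, 0, 0]],
])

```text
time: 20.52
position: [476.3, 5.3, 264.5]
tool_rot: [-0.0, -0.035, 0.999, -0.0]
wrist_force: [1.4, -1.5, 0.4]
opening: -0.0
finger_force: 0.9
```

Request:
send_rows([
  [[1, 0.04, 0, 0, 0], [1, 0.04, 0, 0, 0], [1, 0.04, 0, 0, 0], [1, 0, 0, 0, 0]],
])

```text
time: 21.02
position: [472.6, 5.0, 264.9]
tool_rot: [0.004, -0.035, 0.999, 0.0]
wrist_force: [19.4, -0.6, -10.8]
opening: -0.1
finger_force: 9.8
```

At the stop again: same TCP pose and 19 N. I'll back off and return over the right knob.

Request:
send_rows([
  [[1, -0.2, 0, 0, 0], [1, 0, 0, -0.3, 0], [1, 0, 0, -0.5, 0], [1, 0, 0, -0.5, 0], [0.4, -0.35, -0.5, 0, 0], [0.4, -0.35, -0.6, 0, 0], [0.4, -0.35, -0.567, 0.2, 0], [0.4, 0, 0, 0, 0]],
])

```text
time: 22.02
position: [551.4, -91.3, 328.0]
tool_rot: [-0.002, -0.033, 0.999, 0.001]
wrist_force: [-0.3, 0.0, -0.3]
opening: 51.2
finger_force: 0.0
```

```bash
python3 - <<'E'
from h import *
go((-40,-100,104.5),tip=154.7)
t=bot.read_camera('top');s=bot.read_camera('side')
for n,im,(x0,x1,y0,y1),z in(("top",t,(210,320,155,220),110),("side",s,(215,340,130,260),107)):
    h=cv2.cvtColor(im,cv2.COLOR_RGB2HSV).astype(int)
    m=(((h[...,0]<6)|(h[...,0]>172))&(h[...,1]>170)&(h[...,2]>90)).astype(np.uint8)
    k=np.zeros_like(m);k[y0:y1,x0:x1]=1
    N,_,st,c=cv2.connectedComponentsWithStats(m*k)
    for i in range(1,N):
        if st[i,4]>5: print(n,ray(n,c[i],z).round(1),st[i,4])
E
```

```text
t 22.02 tip cab [ -45.1 -102.8  173.3] shift/60 [-0.09   0.045  1.147] yaw 0.0668 F [-0.3  0.  -0.3] open 51.2 ff 0.0
top [549.5  12.3 110. ] 18
top [541. 111. 110.] 19
side [542.7 109.5 107. ] 16
side [549.2  13.5 107. ] 15
side [559.4 -89.1 107. ] 18
```

The knobs are back where they were (549.5 against 549.3), so the tray is fully out. I'll descend and pinch.

Request:
send_rows([
  [[0.4, -0.08, 0.045, 0.4, 0], [0.4, 0, 0, 0.4, 0], [0.4, 0, 0, 0.34, 0], [0.4, 0, 0, 0, 0], [1, 0, 0, 0, 0], [1, 0, 0, 0, 0], [1, 0, 0, 0, 0], [1, 0, 0, 0, 0]],
], squeeze=30)

```text
time: 23.12
position: [555.9, -87.9, 263.5]
tool_rot: [0.001, -0.034, 0.999, -0.002]
wrist_force: [-1.7, -7.6, 1.6]
opening: 20.8
finger_force: 34.6
```

```bash
python3 -c "
from h import *
go((-40,-100,104.5),tip=154.7)"
```

```text
t 23.12 tip cab [-40.4 -99.7 108.8] shift/60 [-0.007 -0.005  0.072] yaw 0.0685 F [-1.7 -7.6  1.6] open 20.8 ff 34.6
```

Held. Now the arc with the columns right: x forward, z up, with a slight bias toward the robot to keep the tray on its stop.

Request:
send_rows([
  [[1, -0.03, 0, -0.097, 0], [1, -0.06, 0, -0.09, 0], [1, -0.073, 0, -0.085, 0], [1, -0.079, 0, -0.08, 0], [1, 0, 0, 0, 0]],
])

```text
time: 23.75
position: [570.2, -86.8, 283.4]
tool_rot: [-0.0, -0.034, 0.999, -0.002]
wrist_force: [0.0, -7.0, -3.9]
opening: 21.0
finger_force: 32.5
```

Request:
send_rows([
  [[1, -0.086, 0, -0.07, 0], [1, -0.092, 0, -0.063, 0], [1, -0.098, 0, -0.055, 0], [1, -0.102, 0, -0.047, 0], [1, 0, 0, 0, 0]],
])

```text
time: 24.38
position: [592.4, -85.2, 297.5]
tool_rot: [-0.001, -0.034, 0.999, -0.002]
wrist_force: [-2.6, -6.3, -2.6]
opening: 21.0
finger_force: 32.2
```

Request:
send_rows([
  [[1, -0.105, 0, -0.038, 0], [1, -0.108, 0, -0.029, 0], [1, -0.11, 0, -0.018, 0], [1, -0.112, 0, -0.009, 0], [1, 0, 0, 0, 0], [1, 0, 0, 0, 0]],
])

```text
time: 25.12
position: [618.5, -83.3, 302.8]
tool_rot: [-0.001, -0.034, 0.999, -0.001]
wrist_force: [-1.0, -5.5, -4.1]
opening: 21.3
finger_force: 31.9
```

```bash
python3 - <<'E'
from h import *
go((-15,-100,147),tip=154.7)
t=bot.read_camera('top');s=bot.read_camera('side')
for n,im,(x0,x1,y0,y1),z in(("top",t,(210,320,155,220),110),("side",s,(215,340,130,260),107)):
    h=cv2.cvtColor(im,cv2.COLOR_RGB2HSV).astype(int)
    m=(((h[...,0]<6)|(h[...,0]>172))&(h[...,1]>170)&(h[...,2]>90)).astype(np.uint8)
    k=np.zeros_like(m);k[y0:y1,x0:x1]=1
    N,_,st,c=cv2.connectedComponentsWithStats(m*k)
    for i in range(1,N):
        if st[i,4]>3: print(n,c[i].round(1),ray(n,c[i],z).round(1),st[i,4])
print(proj("side",w([[28-2.8,-100,147.8],[-40,-100,107]],P)))
E
```

```text
t 25.12 tip cab [ 22.4 -99.5 148.1] shift/60 [ 0.623 -0.01   0.019] yaw 0.0684 F [-1.  -5.5 -4.1] open 21.3 ff 31.9
top [238.9 192.5] [557.1 112.4 110. ] 19
top [264.  191.5] [563.2  13.1 110. ] 20
side [244.1 177. ] [557. 112. 107.] 14
side [253.  196.2] [565.   14.4 107. ] 19
side [274.  206.5] [621.4 -48.2 107. ] 4
[[277.49313342 206.21313483]
 [258.0996886  219.29579871]]
```

The cap opened to about 50°, but the other knobs show the tray was pushed in about 15 mm. A slightly low path near the top of the arc drove the hinge forward. I'll retrace the arc to shut the cap, which draws the tray back out, and check it.

Request:
send_rows([
  [[1, 0.22, 0, 0.027, 0], [1, 0.213, 0, 0.067, 0], [1, 0.2, 0, 0.102, 0], [1, 0.178, 0, 0.133, 0], [1, 0.152, 0, 0.165, 0], [1, 0.09, 0, 0.187, 0], [1, 0, 0, 0, 0]],
])

```text
time: 26.1
position: [555.9, -87.9, 264.2]
tool_rot: [0.002, -0.034, 0.999, -0.002]
wrist_force: [-2.3, -6.4, 5.6]
opening: 21.1
finger_force: 33.7
```

Request:
send_rows([
  [[1, 0.05, 0, 0, 0], [1, 0.03, 0, 0, 0], [1, 0, 0, 0, 0]],
])

```text
time: 26.48
position: [553.8, -88.1, 264.4]
tool_rot: [0.005, -0.034, 0.999, -0.002]
wrist_force: [11.6, -6.4, -3.7]
opening: 21.7
finger_force: 32.6
```

```bash
cat > chk.py <<'E'
from h import *
go((-40,-100,107),tip=154.7)
t=bot.read_camera('top');s=bot.read_camera('side')
for n,im,(x0,x1,y0,y1),z in(("top",t,(210,320,155,220),110),("side",s,(215,340,130,260),107)):
    h=cv2.cvtColor(im,cv2.COLOR_RGB2HSV).astype(int)
    m=(((h[...,0]<6)|(h[...,0]>172))&(h[...,1]>170)&(h[...,2]>90)).astype(np.uint8)
    k=np.zeros_like(m);k[y0:y1,x0:x1]=1
    N,_,st,c=cv2.connectedComponentsWithStats(m*k)
    for i in range(1,N):
        if st[i,4]>3: print(n,c[i].round(1),ray(n,c[i],z).round(1),st[i,4])
E
python3 chk.py
```

```text
t 26.48 tip cab [-42.5 -99.7 109.7] shift/60 [-0.041 -0.004  0.045] yaw 0.0688 F [11.6 -6.4 -3.7] open 21.7 ff 32.6
top [264.2 194.8] [550.   12.1 110. ] 17
top [239.1 196.5] [541. 111. 110.] 19
side [240.2 178.1] [542.3 110.2 107. ] 14
```

The tray is on its stop again: knobs at 541.0/550, with 11.6 N. I'll open again with a slight upward bias so the pull along the cap draws the tray outward, aiming for about 52°.

Request:
send_rows([
  [[1, -0.075, 0, -0.133, 0], [1, -0.09, 0, -0.125, 0], [1, -0.1, 0, -0.115, 0], [1, -0.113, 0, -0.1, 0], [1, -0.122, 0, -0.087, 0], [1, 0, 0, 0, 0]],
])

```text
time: 27.32
position: [581.0, -86.0, 295.9]
tool_rot: [-0.0, -0.034, 0.999, -0.002]
wrist_force: [0.3, -6.7, -2.9]
opening: 21.3
finger_force: 30.3
```

Request:
send_rows([
  [[1, -0.065, 0, -0.04, 0], [1, -0.065, 0, -0.03, 0], [1, -0.068, 0, -0.03, 0], [1, -0.069, 0, -0.025, 0], [1, -0.07, 0, -0.02, 0], [1, -0.07, 0, -0.02, 0], [1, 0, 0, 0, 0]],
])

```text
time: 28.2
position: [604.7, -84.3, 305.7]
tool_rot: [-0.001, -0.034, 0.999, -0.002]
wrist_force: [-2.8, -6.2, -2.1]
opening: 20.7
finger_force: 30.0
```

```bash
python3 chk.py
```

```text
t 28.2 tip cab [  8.6 -99.5 151. ] shift/60 [ 0.808 -0.007  0.735] yaw 0.0684 F [-2.8 -6.2 -2.1] open 20.7 ff 30.0
top [264.1 194.4] [551.6  12.4 110. ] 19
top [239.  195.6] [544.9 111.6 110. ] 18
side [241.1 178. ] [545.5 109.8 107. ] 14
side [249.6 197.1] [552.7  13.3 107. ] 18
```

The pads slid up a little. Roller friction at 30 N of grip is enough to overcome the tray's 4 N, so the tray crept in about 3 mm. I'll retrace, reseat the tray on its stop, and reopen with the minimum 20 N grip so the push stays under the tray's friction.

Request:
send_rows([
  [[1, 0.14, 0, 0.04, 0], [1, 0.137, 0, 0.055, 0], [1, 0.13, 0, 0.07, 0], [1, 0.122, 0, 0.087, 0], [1, 0.113, 0, 0.1, 0], [1, 0.1, 0, 0.115, 0], [1, 0.09, 0, 0.125, 0], [1, 0.075, 0, 0.133, 0]],
])

```text
time: 29.3
position: [551.8, -88.2, 264.5]
tool_rot: [0.003, -0.034, 0.999, -0.002]
wrist_force: [-0.2, -6.4, 14.7]
opening: 21.4
finger_force: 32.3
```

Request:
send_rows([
  [[1, 0, 0, 0.02, 0], [1, 0.03, 0, 0, 0], [1, 0, 0, 0, 0]],
])

```text
time: 29.68
position: [551.1, -88.2, 264.7]
tool_rot: [0.004, -0.034, 0.999, -0.002]
wrist_force: [2.6, -4.3, 9.1]
opening: 21.2
finger_force: 31.6
```

```bash
python3 chk.py
```

```text
t 29.68 tip cab [-45.2 -99.7 110. ] shift/60 [-0.087 -0.005  0.051] yaw 0.0684 F [ 2.6 -4.3  9.1] open 21.2 ff 31.6
top [264.2 194.5] [551.3  11.9 110. ] 18
top [239.  196.6] [540.7 111.5 110. ] 18
side [240.9 178.1] [544.6 109.7 107. ] 18
```

The pads have slipped a few mm off the knob's centre. I'll regrasp cleanly.

Request:
send_rows([
  [[0.4, 0, 0, 0, 0], [0.4, 0, 0, 0, 0], [0.4, 0, 0, 0, 0]],
], squeeze=60)

```text
time: 30.15
position: [549.0, -87.0, 260.6]
tool_rot: [-0.0, -0.035, 0.999, 0.0]
wrist_force: [0.2, 0.4, -0.2]
opening: 51.1
finger_force: 0.0
```

```bash
python3 chk.py
```

```text
t 30.15 tip cab [-47.2 -98.3 105.9] shift/60 [-0.119 -0.028 -0.019] yaw 0.0696 F [ 0.2  0.4 -0.2] open 51.1 ff 0.0
top [264.2 194.5] [551.3  11.9 110. ] 18
top [239.1 196.5] [541. 111. 110.] 19
side [241. 178.] [545.  109.9 107. ] 19
```

Request:
send_rows([
  [[0.4, -0.13, -0.028, 0, 0], [0.4, 0, 0, 0, 0], [1, 0, 0, 0, 0], [1, 0, 0, 0, 0], [1, 0, 0, 0, 0], [1, 0.04, 0, 0, 0], [1, 0.03, 0, 0, 0], [1, 0, 0, 0, 0]],
], squeeze=60)

```text
time: 31.25
position: [555.3, -88.7, 260.9]
tool_rot: [0.003, -0.035, 0.999, -0.0]
wrist_force: [13.1, -1.8, -9.4]
opening: 21.4
finger_force: 59.2
```

Seated at the stop with 13 N through a firm grip. I'll ease off, drop the grip to 20 N, and open along the exact arc.

Request:
send_rows([
  [[1, -0.04, 0, 0, 0], [1, 0, 0, 0, 0], [1, -0.075, 0, -0.123, 0], [1, -0.09, 0, -0.115, 0], [1, -0.1, 0, -0.105, 0], [1, -0.113, 0, -0.095, 0], [1, -0.122, 0, -0.085, 0], [1, 0, 0, 0, 0]],
], squeeze=20)

```text
time: 32.25
position: [585.1, -86.4, 292.0]
tool_rot: [-0.001, -0.035, 0.999, -0.0]
wrist_force: [-2.9, -3.1, -4.9]
opening: 20.7
finger_force: 55.5
```

```bash
python3 chk.py
```

```text
t 32.25 tip cab [ -11.1 -100.2  137.3] shift/60 [0.48  0.004 0.507] yaw 0.0693 F [-2.9 -3.1 -4.9] open 20.7 ff 55.5
top [264.2 194.6] [550.8  12.2 110. ] 19
top [239.1 196.5] [541. 111. 110.] 19
side [240.3 178.1] [542.4 110.2 107. ] 15
side [249.3 197.1] [551.8  13.3 107. ] 20
```

The tray is still at the stop, but the grip stayed at 55 N because a squeeze change needs a reopen. I'll shut the cap, release, and regrip at 20 N.

Request:
send_rows([
  [[1, 0.122, 0, 0.085, 0], [1, 0.113, 0, 0.095, 0], [1, 0.1, 0, 0.105, 0], [1, 0.09, 0, 0.115, 0], [1, 0.075, 0, 0.123, 0], [1, 0, 0, 0, 0], [0.5, 0, 0, 0, 0], [0.5, 0, 0, 0, 0]],
], squeeze=20)

```text
time: 33.35
position: [555.1, -88.1, 260.9]
tool_rot: [0.0, -0.035, 0.999, 0.0]
wrist_force: [-1.2, 0.6, -0.3]
opening: 42.9
finger_force: 0.0
```

```bash
python3 chk.py
```

```text
t 33.35 tip cab [-41.2 -99.9 106.2] shift/60 [-0.02  -0.002 -0.014] yaw 0.0696 F [-1.2  0.6 -0.3] open 42.9 ff 0.0
top [264.2 194.6] [550.8  12.2 110. ] 19
top [239.1 196.5] [541. 111. 110.] 19
side [240.3 177.9] [542.7 110.9 107. ] 14
```

Request:
send_rows([
  [[0.5, -0.02, 0, 0, 0], [1, 0, 0, 0, 0], [1, 0, 0, 0, 0], [1, 0, 0, 0, 0], [1, -0.075, 0, -0.123, 0], [1, -0.09, 0, -0.115, 0], [1, -0.1, 0, -0.105, 0], [1, 0, 0, 0, 0]],
], squeeze=20)

```text
time: 34.45
position: [572.8, -87.3, 282.0]
tool_rot: [0.0, -0.035, 0.999, -0.0]
wrist_force: [-2.0, -3.3, 0.1]
opening: 21.5
finger_force: 25.1
```

Request:
send_rows([
  [[1, -0.113, 0, -0.095, 0], [1, -0.122, 0, -0.085, 0], [1, -0.065, 0, -0.035, 0], [1, -0.065, 0, -0.033, 0], [1, 0, 0, 0, 0]],
])

```text
time: 35.08
position: [594.5, -85.7, 296.3]
tool_rot: [0.0, -0.035, 0.999, 0.0]
wrist_force: [-2.5, -2.8, -1.6]
opening: 21.5
finger_force: 24.4
```

```bash
python3 chk.py
```

```text
t 35.08 tip cab [  -1.7 -100.2  141.6] shift/60 [0.638 0.003 0.576] yaw 0.0695 F [-2.5 -2.8 -1.6] open 21.5 ff 24.4
top [264.2 194.7] [550.5  12.1 110. ] 16
top [239.1 196.5] [541. 111. 110.] 19
side [240.4 177.8] [543.4 111.6 107. ] 16
side [249.2 197.3] [551.1  12.5 107. ] 20
```

The tray stays seated at about 39°. I'll continue in small steps.

Request:
send_rows([
  [[1, -0.045, 0, -0.02, 0], [1, -0.045, 0, -0.02, 0], [1, -0.045, 0, -0.017, 0], [1, -0.045, 0, -0.014, 0], [1, -0.045, 0, -0.012, 0], [1, -0.045, 0, -0.01, 0], [1, 0, 0, 0, 0]],
])

```text
time: 36.05
position: [610.6, -84.5, 301.8]
tool_rot: [0.0, -0.035, 0.999, 0.0]
wrist_force: [-2.3, -1.8, -3.4]
opening: 21.7
finger_force: 24.0
```

```bash
python3 chk.py
```

```text
t 36.05 tip cab [  14.4 -100.1  147.1] shift/60 [0.908 0.001 0.668] yaw 0.0695 F [-2.3 -1.8 -3.4] open 21.7 ff 24.0
top [264.1 194.8] [550.1  12.5 110. ] 15
top [239.1 196.5] [541. 111. 110.] 19
side [240.3 178.1] [542.6 109.8 107. ] 15
side [249.2 197.7] [550.9  10.8 107. ] 19
```

Request:
send_rows([
  [[1, -0.045, 0, -0.007, 0], [1, -0.045, 0, -0.005, 0], [1, 0, 0, 0, 0], [1, 0, 0, 0, 0]],
])

```text
time: 36.65
position: [615.9, -84.1, 302.8]
tool_rot: [0.0, -0.035, 0.999, 0.0]
wrist_force: [-3.6, 0.1, 1.7]
opening: 21.6
finger_force: 24.4
```

```bash
python3 chk.py; python3 - <<'E'
from h import *
# right cap edge in side view: where yellow lies for the right cap vs prediction at several angles
s=bot.read_camera('side');h=cv2.cvtColor(s,cv2.COLOR_RGB2HSV).astype(int)
m=((h[...,0]>18)&(h[...,0]<32)&(h[...,1]>150)&(h[...,2]>60)).astype(np.uint8);m[:165]=0;m[260:]=0;m[:,:235]=0;m[:,320:]=0
n,l,st,c=cv2.connectedComponentsWithStats(m)
for i in range(1,n):
    if st[i,4]>5: print(st[i].tolist(),c[i].round(1))
for th in(0,40,50,57,65):
    t=np.radians(th);pts=[]
    for r in(0,80):
        for y in(-78,-122): pts.append([28-r*np.cos(t),y,71+3+r*np.sin(t)])
    print(th,proj("side",w(pts,P)).round(0).tolist())
E
```

```text
t 36.65 tip cab [  19.7 -100.1  148.1] shift/60 [0.996 0.001 0.684] yaw 0.0695 F [-3.6  0.1  1.7] open 21.6 ff 24.4
top [264.2 194.7] [550.5  12.1 110. ] 16
top [239.1 196.5] [541. 111. 110.] 19
side [240.4 178.1] [542.9 110.1 107. ] 15
side [249.2 197.7] [550.8  10.9 107. ] 21
side [273.5 206. ] [620.4 -45.7 107. ] 4
[237, 177, 23, 13, 153] [248.6 183.2]
[246, 196, 34, 29, 264] [263.4 208.4]
0 [[275.0, 216.0], [280.0, 225.0], [253.0, 222.0], [257.0, 232.0]]
40 [[275.0, 216.0], [280.0, 225.0], [258.0, 210.0], [262.0, 220.0]]
50 [[275.0, 216.0], [280.0, 225.0], [261.0, 207.0], [265.0, 217.0]]
57 [[275.0, 216.0], [280.0, 225.0], [263.0, 206.0], [268.0, 216.0]]
65 [[275.0, 216.0], [280.0, 225.0], [266.0, 204.0], [271.0, 214.0]]
```

Request:
send_rows([
  [[1, 0.015, 0, 0, 0], [1, 0, 0, 0, 0]],
])

```text
time: 37.05
position: [615.1, -84.2, 302.7]
tool_rot: [0.001, -0.035, 0.999, 0.0]
wrist_force: [-1.2, 0.6, 0.3]
opening: 21.2
finger_force: 24.4
```

```bash
python3 chk.py; python3 - <<'E'
from h import *
s=bot.read_camera('side');h=cv2.cvtColor(s,cv2.COLOR_RGB2HSV).astype(int)
m=((h[...,0]>18)&(h[...,0]<32)&(h[...,1]>120)&(h[...,2]>50))
for r in range(204,234,2): print(r,np.flatnonzero(m[r,235:300])+235)
E
```

```text
t 37.05 tip cab [  18.9 -100.1  148. ] shift/60 [0.983 0.002 0.681] yaw 0.0695 F [-1.2  0.6  0.3] open 21.2 ff 24.4
top [264.2 194.7] [550.5  12.1 110. ] 16
top [239.1 196.5] [541. 111. 110.] 19
side [240.3 177.9] [542.7 110.9 107. ] 14
side [249.2 197.3] [551.2  12.6 107. ] 21
204 [247 248 251 252 253 254 255 256 257 258 260 261 262 263 264 265 266 267
 268 269]
206 [248 249 250 251 252 253 254 255 256 257 258 259 260 261 262 263 264 265]
208 [249 250 251 252 253 254 255 256 257 259 263 264 265 266]
210 [263 264 265 266]
212 [265 266]
214 [266 267 268 270 271 272 273]
216 [266 267 268 269 270 271 272 273 274 275 276]
218 [268 269 270 271 272 273 274 275 276 277]
220 [269 271 272 273 274 275 276 277 278]
222 [269 270 272 273 274 275 276 277 278 279]
224 [278 279 280]
226 []
228 []
230 []
232 []
```

The cap's free edge in the side view runs (263,209)–(267,217), which matches the prediction for about 56°. The tray is still at its stop and the forces are small, so I'm handing in.

```bash
python3 -c "
from bench import bot
print(bot.job_done())"
```

```text
the job is handed in; nothing more can be done
None
```

I handed the job in at about 37 s: the right bolt was the loose one and is fully sunk, its cap is held open by the knob at about 56°, the other caps are shut, and the tray is on its stop. On the way, a mis-sent move pressed sideways on that knob (93 N at the wrist) and pushed the tray in about 32 mm. I pulled it back out by the handle, and two later slips of about 15 mm and 3 mm were reseated by the knob.

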